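# Hold the fruit drainer over its drip dish

## Task

Get the rinsed lemon draining: first slide the cream dish along the worktop, without picking it up, until it sits centred on the round green mat. Then take the steel drainer with the lemon in it by its wooden handle, lift it and finish holding it, still and level, centred over the dish with its feet about 8 cm above the worktop; do not put it down or let go. Keep the lemon in the drainer and leave the other things where they are.

Things in the scene. Friction and masses are not known exactly. Their poses are not given: they have to be found in the camera images.
- drip_dish: shallow round cream dish with a brown rim, loose, 134 mm across the rim, 36 mm high, about 88 mm across its flat foot, about 0.18 kg; inside it is open, its floor about 8 mm above the worktop, its walls slope out from about 80 mm across there to the rim, and are about 4 mm thick at the rim. Origin: centre of its underside, z up. It slides easily
- mat: round green mat, 170 mm across, fixed, flat on the worktop and about 1 mm thin: things slide on and off it with no step. Origin: its centre; it lies between the dish and the drainer, whichever is on which side. Behind the work, from about 0.6 m ahead of the robot on, wall cabinets hang 0.5 m above the worktop: draw the arm back before swinging it sideways
- drainer: small round drainer, loose, 0.3 kg plus the lemon: a cup of upright steel wires, 110 mm across, 58 mm high, on three rubber feet, inner floor 10 mm up. A fixed arch handle stands over it in its own x-z plane: thin steel posts at x = +52 and -52 mm, the wooden grip on top. Origin: centre of its underside (bottom of the feet), z up
- drainer_grip (a point): centre of the drainer's wooden grip, 120 mm above the drainer's underside: a bar 66 mm long along the drainer's x, 13 mm wide along its y, 15 mm high. The lemon's top stays about 50 mm below it
- lemon_center (a point): centre of the yellow lemon, 72 x 57 x 58 mm, which lies loose inside the drainer cup
- jam_jar: bystander: jam jar with a pale lid, 65 mm across, 97 mm high, standing at the back; origin at the centre of its underside
- mug: bystander: white mug with red dots, 107 mm high, 92 mm across plus handle, standing at the back; origin at the centre of its underside
- salt: bystander: salt shaker, 44 mm across, 90 mm high, standing at the back; origin at the centre of its underside
- onion: bystander: brown onion, about 80 mm across, at the far left; origin at its underside

How it is judged:
By the outcome, as a careful person would: the job done as asked, in the order asked, and still so for the second after the job is handed in, while the arm keeps its last pose, push and grip.
It also fails if it takes over 72 s, if anything falls off the work surface, if the arm or the gripper's body presses on something with over 40 N, if the wrist force passes 120 N, or if a joint passes its speed limit or range.

## Robot

A 6-joint arm with a two-finger parallel gripper is mounted at the origin on a cart in front of the work surface, level with it; the furniture and walls round the work are solid. World frame = base frame: x ahead of the robot, y to its left, z up, the work surface at z = 0. Lengths are in m, angles in rad, forces in N, time in s.
With the tool pointing down it reaches from about 0.3 to 1 m from the base axis. Payload 5.1 kg.
Tool frame: the origin (TCP) lies on the front face of the gripper's body, between the roots of the fingers; the fingertips stand 78 mm ahead of it and the grasp point (between the pads) lies 59 mm ahead of it; z points along the fingers, y is the line along which they close (so a half turn about z gives the same grasp; the last joint's range is limited). The gripper opens to 95 mm and grips with 3 to 60 N. Pads are 20 mm wide; open, the fingers measure 119 mm over their backs; the gripper's body (75 mm by 180 mm) begins 59 mm behind the grasp point.
Start: joints at [-1.382, 0.124, 1.65, -0, 1.367, -0.083], TCP at [0.174, -0.626, 0.292] pointing down, gripper open.
Joint ranges: [-2.61, 2.61], [-1.02, 2.33], [0.03, 2.71], [-1.35, 4.49], [0.32, 2.68], [-2.91, 2.91]. Speed limits (rad/s): [2.57, 2.57, 3.14, 3.14, 3.14, 3.14].

## Interface

Orientations are given as a unit quaternion [x, y, z, w].
In Python, from bench import get_obs, camera, camera_model, close_job, regions_of gives the robot as it stands.
- The arm moves only by the tool step_arm, never from a script. Its argument "increments" is a list of rows, each a list of 3 entries, a list of its own where there are three numbers: the turn, a rotation vector about the tool's x, y, z normalised to -1 to 1, where 1 is 6 degrees, then the shift along the tool's x, y, z normalised to -1 to 1, where 1 is 100 mm, then the opening, from -1 (shut) to 1 (fully open). In form: [[[ax, ay, az], [tx, ty, tz], grip], ...]. A call has 1 to 20 rows; each row shifts and turns the commanded pose from where the row before left it, along the tool's axes as they then stand; what a row does not reach is not made up. A row lasts 1/12 s, in which the tool goes at most 41.7 mm and 7.16 degrees, less where a joint would pass 70% of its speed; a pose out of reach is approached as far as the arm can. A call with a number of a shift or a turn outside -1 to 1 is refused whole. A call with a gripper value outside its range is refused whole. The fingers move at their own pace and stop on an object; "squeeze" is the grip in N (left out, the last holds). Time passes only in rows, so rows that do not move let the fingers close. It gives the time, the measured TCP pose, the force, the opening and the grip force at its end, in the units of the state.
- get_obs(): the state, without advancing time (a new reading comes with each control period).
- camera(name): name is "scene" or "side" or "wrist"; returns the picture (480x640x3 uint8, red, green, blue); there is no depth.
- camera_model(name): a dict with "camera_matrix" (3x3 intrinsics, pixels), "rvec" (rotation vector, rad) and "tvec" (3), from world to camera coordinates, as OpenCV has them. Camera axes: x right, y down, z forward; pixel columns grow to the right and rows downward; lengths in m; the calibration is good to about 2 mm. The wrist camera is an equidistant fisheye: a pixel r from the principal point sees the ray r / f radians off the axis. A picture is of the moment at which its call begins: read the wrist's pose just before it. camera_model takes no time and is no camera call; for the wrist camera it gives the pose at the moment of the call.
- close_job(): hands the job in; it is judged then, once.
Trained networks look in the newest picture that a camera, given by its name, has taken for a name from the list of things; names that differ only in an ending like _2 or _b are one class to them, and where a whole thing is asked for, a point or a joint stands for the part that bears it (a point fixed in the world has none). Each returns a list of dicts, best first, with "p" (0 to 1); they miss things now and then, are a little off and sometimes report something else, mostly with a low value. They report only what shows in the picture. A call takes as long as a camera call.
- regions_of(camera, name): "mask" (480x640 bool, what is visible of it) and "bbox" ([left, top, right, bottom] in pixels, round what is visible of it).
The state is a dict: "t": time; "q": joint angles; "qvel": joint speeds; "effort": joint torques, N m; "eef_pos": TCP position; "ee_rot": TCP orientation; "force": force on the tool from outside, world axes, zero at the start; "moment": the same for the moment, N m; "width": opening from 0.0 (shut) to 1.0 (fully open); "grasp_force": force on a finger pad.
Only numpy, scipy, OpenCV 4.12 (cv2) and the standard library are available. Lean on these libraries where they do the work, as an engineer would, in place of code of your own. Each camera call takes 0.05 s, during which the arm holds its last target. There are 200 camera calls.

## Working session

There is one attempt and no reset: what is moved stays moved. The work goes in short steps, Python scripts to look and compute and a tool call to move; the robot and the scene stay as the last step left them, time stands still between calls to the robot, and variables do not carry over. Pictures are saved under pics/ and viewed, at most 10 in all, crops included, and the job is handed in when it is done.

Besides the shell and the picture viewer there is one more tool, called by a JSON object that holds its "method" and its "body", one argument or row to a line. step_arm: Moves the arm, as the interface text tells. Scaled input: -1 to 1 covers 100 mm each way for a shift and 6 degrees each way for a turn. Its arguments: {"type":"object","properties":{"increments":{"type":"array","items":{"type":"array"}},"squeeze":{"type":"number"}},"required":["increments"]}

```bash
mkdir -p pics; ls
cat > h.py <<'E'
from bench import *
import numpy as np, cv2
from scipy.spatial.transform import Rotation as R
def save(c,f):
    im=camera(c); cv2.imwrite('pics/'+f,im[:,:,::-1]); return im
def onplane(cam,uv,z,m=None):
    m=m or camera_model(cam); K=np.array(m['camera_matrix']); Rm=cv2.Rodrigues(np.array(m['rvec'],float))[0]; t=np.array(m['tvec'],float).ravel()
    uv=np.atleast_2d(np.array(uv,float)); x=(uv[:,0]-K[0,2])/K[0,0]; y=(uv[:,1]-K[1,2])/K[1,1]
    if cam=='wrist':
        r=np.hypot(x,y)+1e-12; d=np.c_[np.sin(r)*x/r,np.sin(r)*y/r,np.cos(r)]
    else: d=np.c_[x,y,np.ones_like(x)]
    C=-Rm.T@t; D=d@Rm; return C+D*((z-C[2])/D[:,2])[:,None], C, D
E
python3 - <<'E'
from h import *
o=get_obs(); print(o)
a=save('scene','s0.png'); b=save('side','d0.png')
for c in ['scene','side']:
    for n in ['drip_dish','mat','drainer','drainer_grip','lemon_center','jam_jar','mug','salt','onion']:
        for r in regions_of(c,n)[:2]:
            print(c,n,round(r['p'],2),np.round(r['bbox']),r['mask'].sum())
    m=camera_model(c); print(m['camera_matrix'], onplane(c,(0,0),0)[1])
cv2.imwrite('pics/c0.png',cv2.resize(np.hstack([a,b])[:,:,::-1],(800,300)))
E
```

```text
pics
{'t': 0.0, 'q': array([-1.38160498e+00,  1.24501753e-01,  1.65164901e+00,  3.35957709e-07,
        1.36749535e+00, -8.25965635e-02]), 'qvel': array([-2.86647896e-04, -1.29195665e-03,  2.47514930e-06, -1.80794591e-03,
       -6.20090652e-05,  1.13670956e-03]), 'effort': array([ 2.08973550e-03, -4.17598593e+01, -3.59932351e+01,  7.76395993e-02,
        4.93652711e-02, -1.73945950e-04]), 'eef_pos': array([ 0.17437997, -0.62568016,  0.29100383]), 'ee_rot': array([ 9.90780100e-01,  1.35475975e-01, -5.45319868e-05, -1.02528288e-03]), 'force': array([-0.55902191,  0.25449954,  0.48574225]), 'moment': array([-0.0120082 , -0.00921606, -0.05028173]), 'grasp_force': 0.0, 'width': 1.0009934784785943}
scene drip_dish 0.73 [409. 215. 451. 242.] 824
scene drip_dish 0.37 [300. 304. 328. 323.] 378
scene mat 0.76 [348. 260. 407. 294.] 1739
scene drainer 0.62 [291. 281. 337. 340.] 1235
scene drainer_grip 0.79 [289. 282. 332. 341.] 1056
scene lemon_center 0.72 [298. 302. 329. 325.] 365
scene jam_jar 0.57 [318. 215. 341. 255.] 740
scene mug 0.9 [229. 247. 275. 296.] 1535
scene mug 0.67 [317. 213. 343. 255.] 760
scene salt 0.89 [296. 240. 306. 269.] 404
[[497.91023719   0.         329.23999173]
 [  0.         497.91023719 238.60441781]
 [  0.           0.           1.        ]] [-0.15156372  0.94552711  0.81325864]
side drip_dish 0.88 [283. 321. 349. 365.] 2033
side mat 0.8 [247. 263. 309. 300.] 1701
side drainer 0.98 [240. 204. 273. 244.] 548
side drainer_grip 0.72 [243. 204. 274. 241.] 544
side lemon_center 0.47 [248. 218. 271. 235.] 210
side jam_jar 0.72 [340. 239. 363. 280.] 871
side mug 0.97 [307. 197. 336. 234.] 891
side salt 0.67 [328. 229. 342. 258.] 352
side onion 0.74 [260. 184. 284. 204.] 275
side onion 0.5 [253. 265. 309. 298.] 1671
[[452.68306431   0.         312.92622986]
 [  0.         452.68306431 239.52379443]
 [  0.           0.           1.        ]] [ 0.32909035 -1.03665306  0.70843497]
```

View pics/s0.png

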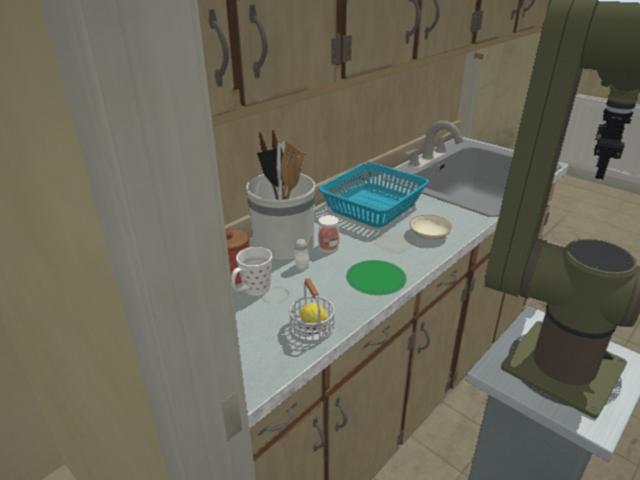

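View pics/d0.png

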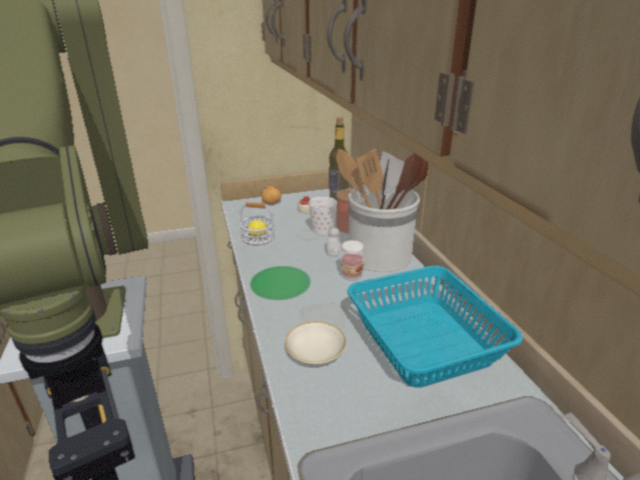

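The scene view shows the dish at (431,228), the mat at (377,277) and the drainer with the lemon at (312,318). In the side view they are at (316,343), (280,282) and (257,226). The sink is on the right, and the mug, salt and jam jar stand at the back.

Run:
```python
from h import *
def tri(p,q):
    A=[];b=[]
    _,C1,D1=onplane('scene',p,0); _,C2,D2=onplane('side',q,0)
    for C,D in((C1,D1[0]),(C2,D2[0])):
        d=D/np.linalg.norm(D);P=np.eye(3)-np.outer(d,d);A.append(P);b.append(P@C)
    return np.linalg.lstsq(np.vstack(A),np.hstack(b),rcond=None)[0]
for c in ['scene','side']: camera(c)
hs={}
for n,z in [('drip_dish',.036),('mat',.001),('jam_jar',0),('mug',0),('salt',0),('drainer',0),('lemon_center',.039)]:
    ct={}
    for c in ['scene','side']:
        r=regions_of(c,n)
        if not r: continue
        r=r[0]
        m=r['mask'];v,u=np.nonzero(m);ct[c]=(u.mean(),v.mean())
        if n in('mat','drip_dish'):
            cn=max(cv2.findContours(m.astype('uint8'),0,1)[0],key=len)[:,0]
            P=onplane(c,cn,z)[0][:,:2]; h=cv2.minEnclosingCircle(P.astype('f4')); print(c,n,np.round(h,4) if 0 else h, P.min(0),P.max(0))
        else:
            print(c,n,onplane(c,ct[c],z)[0], onplane(c,((u.mean(),v.max())),0)[0])
    if len(ct)==2: print(n,'tri',tri(ct['scene'],ct['side']))
print('grip approx', tri((311.5,287.5),(255.5,205.5)))
for c,f in (('scene',(270,265,350,345)),('side',(225,185,295,255))):
    im=camera(c)[f[1]:f[3],f[0]:f[2],::-1]; cv2.imwrite(f'pics/z_{c}.png',cv2.resize(im,(560,560),interpolation=2))
a=np.hstack([cv2.imread(f'pics/z_{c}.png') for c in('scene','side')]); cv2.imwrite('pics/z.png',cv2.resize(a,(800,400)))
```

```text
scene drip_dish ((0.5306593179702759, -0.28050103783607483), 0.0825265496969223) [ 0.46308703 -0.36176573] [ 0.60099189 -0.20421591]
side drip_dish ((0.5301861763000488, -0.29530277848243713), 0.07228557020425797) [ 0.46617745 -0.36679598] [ 0.60036857 -0.22324757]
drip_dish tri [ 0.53257854 -0.29237091  0.02973276]
scene mat ((0.5153017640113831, 0.007952368818223476), 0.08603598177433014) [ 0.43435604 -0.0757017 ] [0.59962667 0.0919311 ]
side mat ((0.5148406028747559, 0.011819873936474323), 0.08546210080385208) [ 0.43197651 -0.07281146] [0.59950793 0.09702724]
mat tri [ 0.51448053  0.00933065 -0.00052908]
scene jam_jar [[ 0.77786279 -0.07949684  0.        ]] [[ 7.05913921e-01 -2.28473973e-04  0.00000000e+00]]
side jam_jar [[0.74725078 0.06254778 0.        ]] [[ 0.71083962 -0.03778604  0.        ]]
jam_jar tri [ 0.71845465 -0.01493114  0.05068456]
scene mug [[0.79220286 0.22224453 0.        ]] [[0.70665648 0.29516581 0.        ]]
side mug [[0.7557955  0.40210762 0.        ]] [[0.71109566 0.25280622 0.        ]]
mug tri [0.71934389 0.27760042 0.061852  ]
scene salt [[0.75202335 0.06777891 0.        ]] [[0.69770356 0.12239272 0.        ]]
side salt [[0.72847346 0.18667416 0.        ]] [[0.70173039 0.10381921 0.        ]]
salt tri [0.70471477 0.11362112 0.04240404]
scene drainer [[0.52722076 0.25479165 0.        ]] [[0.46995672 0.31458011 0.        ]]
side drainer [[0.50714913 0.37165739 0.        ]] [[0.48710755 0.24980516 0.        ]]
drainer tri [0.49537444 0.28883517 0.04064139]
scene lemon_center [[0.5040198  0.27960298 0.039     ]] [[0.50508813 0.27937467 0.        ]]
side lemon_center [[0.4990481  0.29501599 0.039     ]] [[0.49881844 0.31134489 0.        ]]
lemon_center tri [0.49830597 0.28468178 0.0446527 ]
grip approx [0.50134222 0.28252065 0.12047617]
```

View pics/z.png

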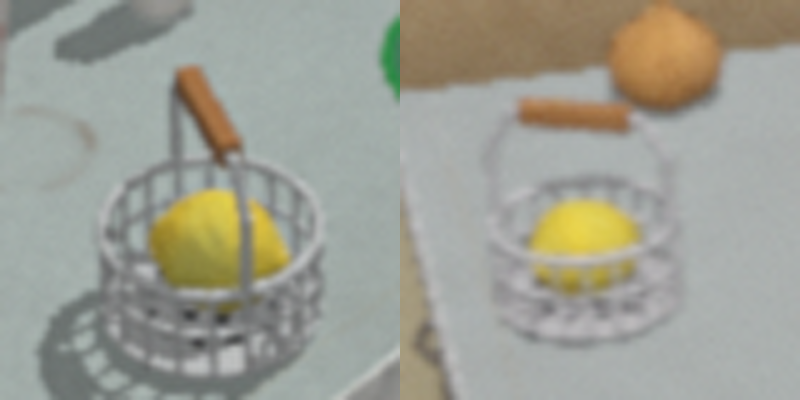

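{"method": "step_arm", "body": {
  "increments": [
    [[0,0,0.87],[0,0,0],0],
    [[0,0,0.87],[0,0,0],0],
    [[0,0,0.86],[0,0,0],0],
    [[0,0,0],[0.25,-0.24,0],0],
    [[0,0,0],[0.25,-0.24,0],0],
    [[0,0,0],[0.25,-0.24,0],0],
    [[0,0,0],[0.25,-0.24,0],0],
    [[0,0,0],[0.25,-0.24,0],0],
    [[0,0,0],[0.25,-0.24,0],0],
    [[0,0,0],[0.25,-0.24,0],0],
    [[0,0,0],[0.25,-0.24,0],0],
    [[0,0,0],[0.25,-0.24,0],0],
    [[0,0,0],[0.25,-0.24,0],0],
    [[0,0,0],[0.25,-0.24,0],0],
    [[0,0,0],[0.25,-0.24,0],0],
    [[0,0,0],[0.25,-0.24,0],0],
    [[0,0,0],[0.25,-0.24,0],0],
    [[0,0,0],[0,0,0],0],
    [[0,0,0],[0,0,0],0],
    [[0,0,0],[0,0,0],0]
  ]
}}

```text
t: 3.57
eef_pos: [0.5244, -0.2904, 0.2922]
ee_rot: [1.0, -0.0, -0.0, 0.0]
force: [-0.7, 0.9, 0.4]
width: 0.503
grasp_force: 0.0
```

```bash
cat >> h.py <<'E'
def wdish():
    m=camera_model('wrist'); im=camera('wrist'); out=[]
    for n,z in(('drip_dish',.036),('mat',.001),('drainer_grip',.12)):
        for r in regions_of('wrist',n)[:1]:
            cn=max(cv2.findContours(r['mask'].astype('uint8'),0,1)[0],key=len)[:,0]
            P=onplane('wrist',cn,z,m)[0][:,:2]
            print(n,round(r['p'],2),r['bbox'],'circ',cv2.minEnclosingCircle(P.astype('f4')),'ell',cv2.fitEllipse((P*1000).astype('f4')))
    return im
E
python3 - <<'E'
from h import *
o=get_obs(); print(o['t'],o['eef_pos'],R.from_quat(o['ee_rot']).as_matrix().round(3),o['q'].round(2))
im=wdish(); cv2.imwrite('pics/w0.png',im[:,:,::-1])
E
```

```text
3.5667 [ 0.52442356 -0.2904239   0.29217295] [[ 1. -0. -0.]
 [-0. -1. -0.]
 [-0.  0. -1.]] [-0.6   0.01  1.77 -0.    1.36  0.98]
drip_dish 0.85 [257.9, 141.8, 396.5, 276.8] circ ((0.5342361330986023, -0.2939533591270447), 0.06730366498231888) ell ((534.4330444335938, -294.0201416015625), (132.4763641357422, 132.8001251220703), 177.6574249267578)
mat 0.72 [35.9, 156.8, 136.2, 286.3] circ ((0.5192062258720398, 0.008156168274581432), 0.08564295619726181) ell ((519.2384643554688, 7.26922607421875), (164.18460083007812, 167.81785583496094), 165.23233032226562)
```

View pics/w0.png

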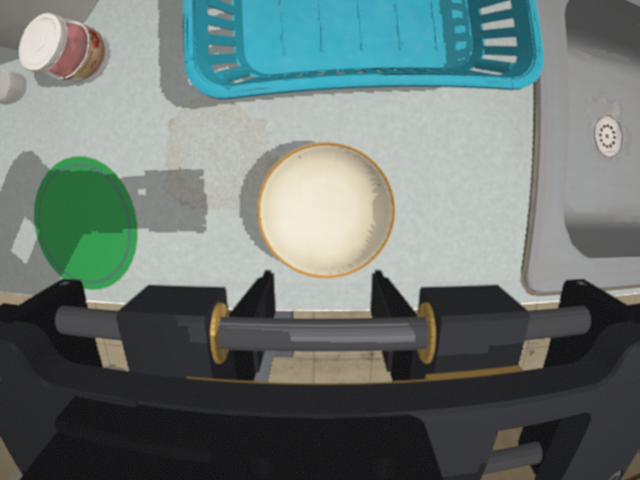

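The wrist view shows the dish at (327,210), between and ahead of the fingers, and the mat at (86,222). That gives the dish at about (0.534,-0.294) and the mat at about (0.516,0.009). I'll lower the half-open fingers into the dish and slide it from inside.

{"method": "step_arm", "body": {
  "increments": [
    [[0,0,0],[0.09,0.04,0.24],0],
    [[0,0,0],[0,0,0.25],0],
    [[0,0,0],[0,0,0.25],0],
    [[0,0,0],[0,0,0.25],0],
    [[0,0,0],[0,0,0.25],0],
    [[0,0,0],[0,0,0.25],0],
    [[0,0,0],[0,0,0.2],0],
    [[0,0,0],[0,0,0.15],0],
    [[0,0,0],[0,0,0.12],0],
    [[0,0,0],[0,0,0],0],
    [[0,0,0],[0,0,0],0],
    [[0,0,0],[0,0,0],0.38],
    [[0,0,0],[0,0,0],0.38],
    [[0,0,0],[0,0,0],0.38],
    [[0,0,0],[0,0,0],0.38],
    [[0,0,0],[0,0,0],0.38],
    [[0,0,0],[0,0,0],0.38]
  ],
  "squeeze": 3
}}

```text
t: 5.18
eef_pos: [0.5338, -0.2943, 0.0967]
ee_rot: [1.0, -0.0, 0.0, 0.0]
force: [-0.3, 0.5, 0.5]
width: 0.687
grasp_force: 0.0
```

Run:
```python
from h import *
im=wdish(); cv2.imwrite('pics/w1.png',im[:,:,::-1])
camera('side')
for r in regions_of('side','drip_dish')[:1]: print(r['p'],r['bbox'])
```

```text
mat 0.61 [1.5, 238.1, 22.6, 303.2] circ ((0.532131552696228, -0.05889253690838814), 0.02774711512029171) ell ((523.7434692382812, -64.76065826416016), (24.681089401245117, 58.85220718383789), 79.9361801147461)
0.91 [283.7, 323.7, 346.2, 365.7]
```

View pics/w1.png

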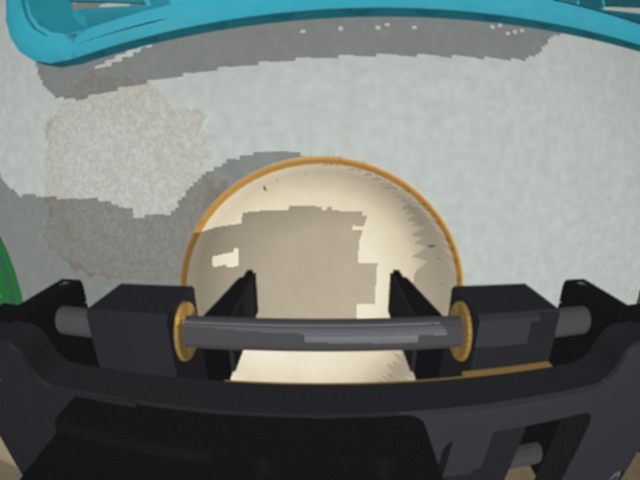

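Both fingers are inside the dish rim (about 182–462 px across) and touch nothing. Next I'll drag it slowly to the mat.

{"method": "step_arm", "body": {
  "increments": [
    [[0,0,0],[-0.01,-0.05,0],0.38],
    [[0,0,0],[-0.01,-0.1,0],0.38],
    [[0,0,0],[-0.01,-0.2,0],0.38],
    [[0,0,0],[-0.01,-0.2,0],0.38],
    [[0,0,0],[-0.01,-0.2,0],0.38],
    [[0,0,0],[-0.01,-0.2,0],0.38],
    [[0,0,0],[-0.01,-0.2,0],0.38],
    [[0,0,0],[-0.01,-0.2,0],0.38],
    [[0,0,0],[-0.01,-0.2,0],0.38],
    [[0,0,0],[-0.01,-0.2,0],0.38],
    [[0,0,0],[-0.01,-0.2,0],0.38],
    [[0,0,0],[-0.01,-0.2,0],0.38],
    [[0,0,0],[-0.01,-0.2,0],0.38],
    [[0,0,0],[-0.01,-0.2,0],0.38],
    [[0,0,0],[-0.01,-0.2,0],0.38],
    [[0,0,0],[-0.01,-0.14,0],0.38],
    [[0,0,0],[-0.01,-0.08,0],0.38],
    [[0,0,0],[-0.01,-0.04,0],0.38],
    [[0,0,0],[0,-0.02,0],0.38],
    [[0,0,0],[0,0,0],0.38]
  ]
}}

```text
t: 7.15
eef_pos: [0.5157, 0.0088, 0.0964]
ee_rot: [1.0, -0.0, -0.0, -0.0]
force: [0.0, 0.6, 1.6]
width: 0.69
grasp_force: 0.6
```

```bash
cat >> h.py <<'E'
def fixed(names=(('drip_dish',.036),('mat',.001))):
    for c in('scene','side'):
        camera(c)
        for n,z in names:
            for r in regions_of(c,n)[:1]:
                cn=max(cv2.findContours(r['mask'].astype('uint8'),0,1)[0],key=len)[:,0]
                P=onplane(c,cn,z)[0][:,:2]; print(c,n,round(r['p'],2),np.round(r['bbox']),cv2.minEnclosingCircle(P.astype('f4')))
E
python3 - <<'E'
from h import *
fixed()
E
```

```text
scene drip_dish 0.76 [353. 257. 401. 286.] ((0.5048584342002869, 0.009082204662263393), 0.07309392839670181)
scene mat 0.94 [346. 264. 409. 295.] ((0.5149227380752563, 0.010694552212953568), 0.0863790437579155)
side drip_dish 0.6 [254. 264. 305. 289.] ((0.5056320428848267, -0.004474320914596319), 0.07745969295501709)
side mat 0.87 [248. 273. 308. 299.] ((0.5135798454284668, 0.009151670150458813), 0.08739318698644638)
```

{"method": "step_arm", "body": {
  "increments": [
    [[0,0,0],[0,0,0],0.1],
    [[0,0,0],[0,0,0],0],
    [[0,0,0],[0,0,0],0],
    [[0,0,0],[0,0,-0.1],0],
    [[0,0,0],[0,0,-0.25],0],
    [[0,0,0],[0,0,-0.3],0],
    [[0,0,0],[0,0,-0.3],0],
    [[0,0,0],[0,0,-0.3],0],
    [[0,0,0],[0,0,-0.3],0],
    [[0,0,0],[0,0,-0.3],0],
    [[0,0,0],[0,0,-0.15],0],
    [[0,0,0],[0,0,0],0],
    [[0,0,0],[0,0,0],0],
    [[0,0,0],[0,0,0],0]
  ]
}}

```text
t: 8.62
eef_pos: [0.5151, 0.0088, 0.2948]
ee_rot: [1.0, -0.0, -0.001, -0.0]
force: [0.2, 1.3, -0.1]
width: 0.504
grasp_force: 0.0
```

Run:
```python
from h import *
print(get_obs()['qvel'].round(3))
im=wdish(); cv2.imwrite('pics/w2.png',im[:,:,::-1])
fixed()
```

```text
[-0.001  0.016  0.018 -0.     0.003  0.002]
drip_dish 0.62 [259.5, 149.4, 395.1, 285.0] circ ((0.5171440839767456, 0.0033566965721547604), 0.06706032156944275) ell ((517.1710815429688, 3.3623902797698975), (131.7643585205078, 132.37841796875), 83.21399688720703)
mat 0.87 [247.1, 135.8, 401.7, 283.7] circ ((0.5175004601478577, 0.00815740879625082), 0.08564939349889755) ell ((515.2537841796875, 6.329229354858398), (160.20140075683594, 162.17098999023438), 117.53289794921875)
drainer_grip 0.84 [23.2, 187.9, 135.4, 288.7] circ ((0.5090942978858948, 0.238071471452713), 0.07842625677585602) ell ((517.3829345703125, 230.12554931640625), (81.7793197631836, 149.0220489501953), 23.40336799621582)
scene drip_dish 0.86 [353. 253. 403. 284.] ((0.5123401284217834, 0.009756185114383698), 0.07661356031894684)
scene mat 0.66 [345. 267. 408. 293.] ((0.5170524716377258, 0.008146707899868488), 0.08469279855489731)
side drip_dish 0.57 [252. 261. 305. 287.] ((0.5126305222511292, -0.00024076133558992296), 0.07721216976642609)
side mat 0.71 [251. 274. 309. 298.] ((0.5159671306610107, 0.007400866132229567), 0.08408576995134354)
```

View pics/w2.png

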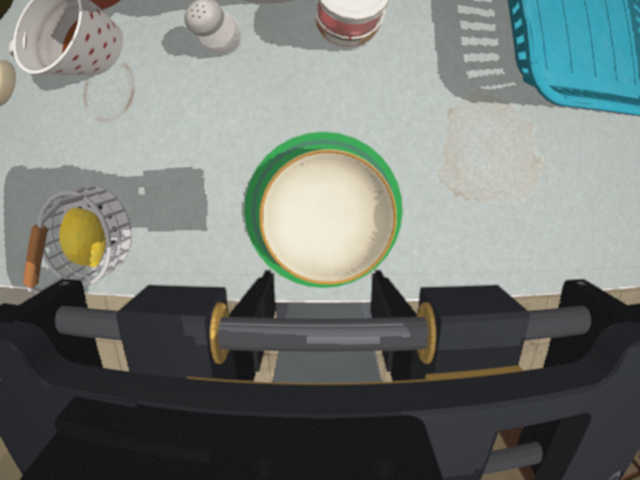

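The wrist view shows the dish on the mat, about 4–5 mm short in y (dish at 0.0035, mat at 0.008). I'll nudge it the rest of the way.

{"method": "step_arm", "body": {
  "increments": [
    [[0,0,0],[0,0,0.25],0],
    [[0,0,0],[0,0,0.25],0],
    [[0,0,0],[0,0,0.25],0],
    [[0,0,0],[0,0,0.25],0],
    [[0,0,0],[0,0,0.25],0],
    [[0,0,0],[0,0,0.25],0],
    [[0,0,0],[0,0,0.25],0],
    [[0,0,0],[0,0,0.15],0],
    [[0,0,0],[0,0,0.08],0],
    [[0,0,0],[0,0,0],0],
    [[0,0,0],[0,0,0],0.36],
    [[0,0,0],[0,0,0],0.36],
    [[0,0,0],[0,0,0],0.38],
    [[0,0,0],[0,0,0],0.38],
    [[0,0,0],[0,-0.02,0],0.38],
    [[0,0,0],[0,-0.02,0],0.38],
    [[0,0,0],[0,-0.01,0],0.38],
    [[0,0,0],[0,0,0],0.38],
    [[0,0,0],[0,0,0],0.38]
  ]
}}

```text
t: 10.7
eef_pos: [0.5161, 0.0137, 0.0987]
ee_rot: [1.0, -0.0, 0.0, 0.0]
force: [-0.6, -1.0, 2.1]
width: 0.689
grasp_force: 0.9
```

{"method": "step_arm", "body": {
  "increments": [
    [[0,0,0],[0,0,0],0.1],
    [[0,0,0],[0,0,0],0],
    [[0,0,0],[0,0,0],0],
    [[0,0,0],[0,0,-0.1],0],
    [[0,0,0],[0,0,-0.25],0],
    [[0,0,0],[0,0,-0.3],0],
    [[0,0,0],[0,0,-0.3],0],
    [[0,0,0],[0,0,-0.3],0],
    [[0,0,0],[0,0,-0.3],0],
    [[0,0,0],[0,0,-0.3],0],
    [[0,0,0],[0,0,-0.15],0],
    [[0,0,0],[0,0,0],0],
    [[0,0,0],[0,0,0],0],
    [[0,0,0],[0,0,0],0]
  ]
}}

```text
t: 11.87
eef_pos: [0.515, 0.0138, 0.2967]
ee_rot: [1.0, -0.0, -0.001, -0.0]
force: [-0.1, -0.1, -0.0]
width: 0.498
grasp_force: 0.0
```

Run:
```python
from h import *
wdish()
```

```text
drip_dish 0.75 [264.5, 147.8, 397.9, 280.7] circ ((0.5177025198936462, 0.005241412203758955), 0.06697717308998108) ell ((517.5480346679688, 5.099661350250244), (131.31301879882812, 131.9536590576172), 91.0512924194336)
mat 0.72 [249.8, 134.0, 406.8, 284.1] circ ((0.5178618431091309, 0.0076240175403654575), 0.08595289289951324) ell ((517.769287109375, 7.8709306716918945), (168.503662109375, 169.58099365234375), 148.8741455078125)
drainer_grip 0.8 [27.5, 186.7, 137.5, 292.1] circ ((0.5088108777999878, 0.23869189620018005), 0.07777434587478638) ell ((517.2037353515625, 230.97100830078125), (82.2698974609375, 146.60494995117188), 24.202362060546875)
```

{"method": "step_arm", "body": {
  "increments": [
    [[0,0,0],[-0.1,-0.27,0],0],
    [[0,0,0],[-0.1,-0.27,0],0],
    [[0,0,0],[-0.1,-0.27,0],0],
    [[0,0,0],[-0.1,-0.27,0],0],
    [[0,0,0],[-0.1,-0.27,0],0],
    [[0,0,0],[-0.1,-0.27,0],0],
    [[0,0,0],[-0.1,-0.27,0],0],
    [[0,0,0],[-0.1,-0.27,0],0],
    [[0,0,0],[-0.1,-0.27,0],0],
    [[0,0,0],[-0.1,-0.27,0],0],
    [[0,0,0],[0,0,0],0],
    [[0,0,0],[0,0,0],0],
    [[0,0,0],[0,0,0],0]
  ]
}}

```text
t: 13.15
eef_pos: [0.4158, 0.2834, 0.2975]
ee_rot: [1.0, -0.0, -0.001, 0.001]
force: [-0.2, -0.6, 0.1]
width: 0.502
grasp_force: 0.0
```

```bash
cat >> h.py <<'E'
def wood(im):
    h=cv2.cvtColor(im,cv2.COLOR_RGB2HSV); return cv2.inRange(h,(5,120,70),(16,255,230))
E
python3 - <<'E'
from h import *
m=camera_model('wrist'); im=camera('wrist'); cv2.imwrite('pics/w3.png',im[:,:,::-1])
n,l,s,c=cv2.connectedComponentsWithStats(wood(im))
print(get_obs()['eef_pos'])
for i in range(1,n):
    if s[i,4]>40:
        cn=cv2.findContours((l==i).astype('uint8'),0,1)[0][0]
        b=cv2.minAreaRect(cn); print(s[i],c[i],b); print(onplane('wrist',[c[i]],.12,m)[0], onplane('wrist',cv2.boxPoints(b),.127,m)[0][:,:2].round(4).tolist())
E
```

```text
[0.41605396 0.28306057 0.29766277]
[  52   30   61   65 3035] [82.02240527 61.99835255] ((82.75000762939453, 61.75), (57.27564239501953, 66.4680404663086), 45.0)
[[0.57188178 0.48368173 0.12      ]] [[0.5777, 0.5298], [0.6091, 0.4778], [0.5644, 0.434], [0.5327, 0.48]]
[ 297   84   53   84 1442] [322.52080444 125.83356449] ((322.5203552246094, 125.56410217285156), (17.458602905273438, 89.8935775756836), 27.377702713012695)
[[0.50208961 0.28286784 0.12      ]] [[0.4766, 0.3029], [0.5335, 0.2738], [0.5278, 0.263], [0.4708, 0.2921]]
```

View pics/w3.png

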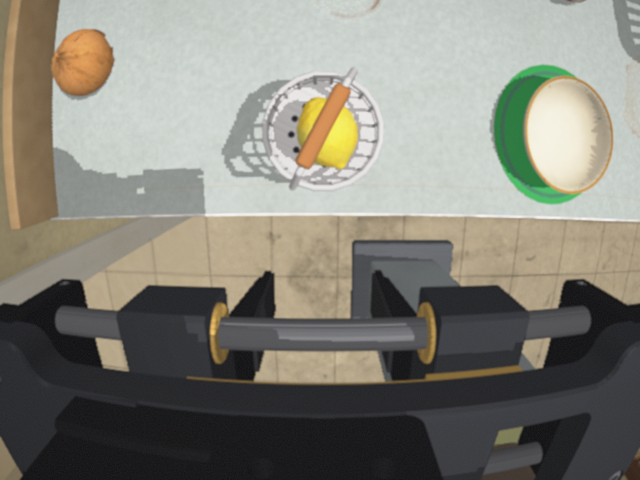

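The wooden bar runs from (342,90) to (303,165) px. Its centre is at (0.502, 0.283), 0.12 m up, as the fixed cameras found, and its yaw is about −27°. I'll move over it, then turn.

{"method": "step_arm", "body": {
  "increments": [
    [[0,0,0],[0.2,0,0],0],
    [[0,0,0],[0.22,0,0],0],
    [[0,0,0],[0.22,0,0],0],
    [[0,0,0],[0.22,0,0],0],
    [[0,0,0.9],[0,0,0],0],
    [[0,0,0.9],[0,0,0],0],
    [[0,0,0.9],[0,0,0],0],
    [[0,0,0.9],[0,0,0],0],
    [[0,0,0.9],[0,0,0],0],
    [[0,0,0],[0,0,0],0],
    [[0,0,0],[0,0,0],0],
    [[0,0,0],[0,0,0],0]
  ]
}}

```text
t: 14.2
eef_pos: [0.5022, 0.283, 0.2982]
ee_rot: [0.972, -0.233, -0.0, 0.0]
force: [0.8, -0.3, 0.3]
width: 0.497
grasp_force: 0.0
```

Run:
```python
from h import *
o=get_obs(); M=R.from_quat(o['ee_rot']); print(o['q'].round(2),M.as_matrix().round(3), 'tool delta',M.inv().apply(np.array([.502,.283,.179])-o['eef_pos']))
```

```text
[ 0.42 -0.04  1.81 -0.    1.37  2.46] [[ 0.891 -0.454 -0.   ]
 [-0.454 -0.891 -0.   ]
 [-0.     0.    -1.   ]] tool delta [-1.77380652e-04  5.35804539e-05  1.19190492e-01]
```

{"method": "step_arm", "body": {
  "increments": [
    [[0,0,0],[0,0,0.2],0],
    [[0,0,0],[0,0,0.25],0],
    [[0,0,0],[0,0,0.25],0],
    [[0,0,0],[0,0,0.2],0],
    [[0,0,0],[0,0,0.15],0],
    [[0,0,0],[0,0,0.1],0],
    [[0,0,0],[0,0,0.04],0],
    [[0,0,0],[0,0,0],0],
    [[0,0,0],[0,0,0],0],
    [[0,0,0],[0,0,0],-0.6],
    [[0,0,0],[0,0,0],-0.7],
    [[0,0,0],[0,0,0],-0.8],
    [[0,0,0],[0,0,0],-1],
    [[0,0,0],[0,0,0],-1],
    [[0,0,0],[0,0,0],-1],
    [[0,0,0],[0,0,0],-1],
    [[0,0,0],[0,0,0],-1]
  ],
  "squeeze": 25
}}

```text
t: 15.62
eef_pos: [0.5019, 0.2836, 0.1794]
ee_rot: [0.972, -0.234, 0.0, 0.0]
force: [-0.5, -1.5, 0.4]
width: 0.135
grasp_force: 25.0
```

{"method": "step_arm", "body": {
  "increments": [
    [[0,0,0],[0,0,-0.03],-1],
    [[0,0,0],[0,0,-0.07],-1],
    [[0,0,0],[0,0,-0.1],-1],
    [[0,0,0],[0,0,-0.13],-1],
    [[0,0,0],[0,0,-0.14],-1],
    [[0,0,0],[0,0,-0.13],-1],
    [[0,0,0],[0,0,-0.1],-1],
    [[0,0,0],[0,0,-0.07],-1],
    [[0,0,0],[0,0,-0.03],-1],
    [[0,0,0],[0,0,0],-1],
    [[0,0,0],[0,0,0],-1],
    [[0,0,0],[0,0,0],-1]
  ]
}}

```text
t: 16.62
eef_pos: [0.5014, 0.2835, 0.2582]
ee_rot: [0.972, -0.234, -0.001, 0.001]
force: [0.7, -0.1, -5.5]
width: 0.139
grasp_force: 25.0
```

{"method": "step_arm", "body": {
  "increments": [
    [[0,0,0],[0.02,0.034,0],-1],
    [[0,0,0],[0.05,0.086,0],-1],
    [[0,0,0],[0.08,0.138,0],-1],
    [[0,0,0],[0.1,0.172,0],-1],
    [[0,0,0],[0.1,0.172,0],-1],
    [[0,0,0],[0.1,0.172,0],-1],
    [[0,0,0],[0.1,0.172,0],-1],
    [[0,0,0],[0.1,0.172,0],-1],
    [[0,0,0],[0.1,0.172,0],-1],
    [[0,0,0],[0.1,0.172,0],-1],
    [[0,0,0],[0.1,0.172,0],-1],
    [[0,0,0],[0.1,0.172,0],-1],
    [[0,0,0],[0.1,0.172,0],-1],
    [[0,0,0],[0.1,0.172,0],-1],
    [[0,0,0],[0.08,0.138,0],-1],
    [[0,0,0],[0.05,0.086,0],-1],
    [[0,0,0],[0.02,0.034,0],-1],
    [[0,0,0],[0,0,0],-1],
    [[0,0,0],[0,0,0],-1],
    [[0,0,0],[0,0,0],-1]
  ]
}}

```text
t: 18.28
eef_pos: [0.5171, 0.0062, 0.2592]
ee_rot: [0.972, -0.233, -0.0, -0.0]
force: [-0.1, -0.2, -3.8]
width: 0.133
grasp_force: 25.0
```

Run:
```python
from h import *
o=get_obs(); print(o['eef_pos'],o['force'],o['moment'],o['qvel'].round(3))
A=[]
for c,f in (('scene',(320,185,440,305)),('side',(220,200,340,320))):
    im=camera(c)
    for n,z in(('drip_dish',.036),('mat',.001),('lemon_center',.119),('drainer',.11)):
        for r in regions_of(c,n)[:1]:
            v,u=np.nonzero(r['mask']); print(c,n,round(r['p'],2),np.round(r['bbox']),onplane(c,(u.mean(),v.mean()),z)[0][0,:2])
    A.append(cv2.resize(im[f[1]:f[3],f[0]:f[2],::-1],(400,400),interpolation=2))
w=camera('wrist')[:,:,::-1]
cv2.imwrite('pics/f.png',np.hstack(A)); cv2.imwrite('pics/fw.png',w)
```

```text
[0.51709385 0.00621426 0.25918966] [-0.09904817 -0.19016658 -3.8115523 ] [ 0.07394824  0.06495946 -0.00913832] [ 0.004 -0.001 -0.003 -0.001 -0.001  0.001]
scene drip_dish 0.73 [355. 255. 400. 285.] [0.5042952  0.02203881]
scene mat 0.69 [346. 265. 408. 293.] [0.49595406 0.03769479]
scene lemon_center 0.56 [369. 230. 392. 251.] [ 0.52350278 -0.00484971]
scene drainer 0.96 [360. 210. 401. 260.] [0.51643278 0.00291189]
side drip_dish 0.72 [253. 263. 305. 289.] [ 0.51174015 -0.01085807]
side mat 0.68 [251. 274. 308. 297.] [ 0.50735147 -0.02454263]
side lemon_center 0.74 [268. 236. 292. 256.] [0.51481012 0.01134228]
side drainer 0.81 [257. 218. 297. 264.] [0.51898398 0.02654084]
```

View pics/f.png

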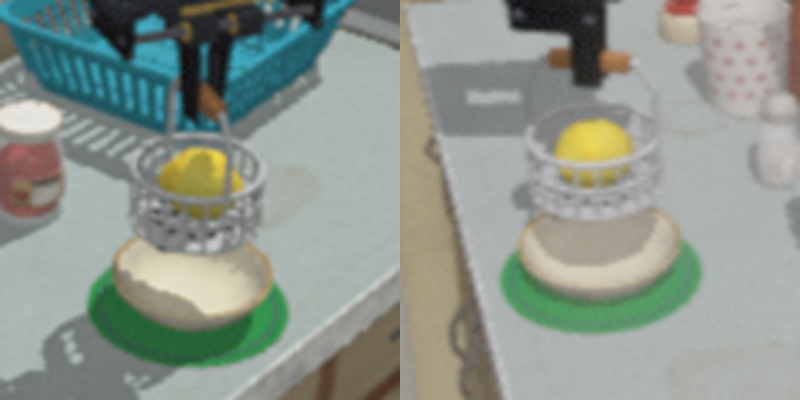

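View pics/fw.png

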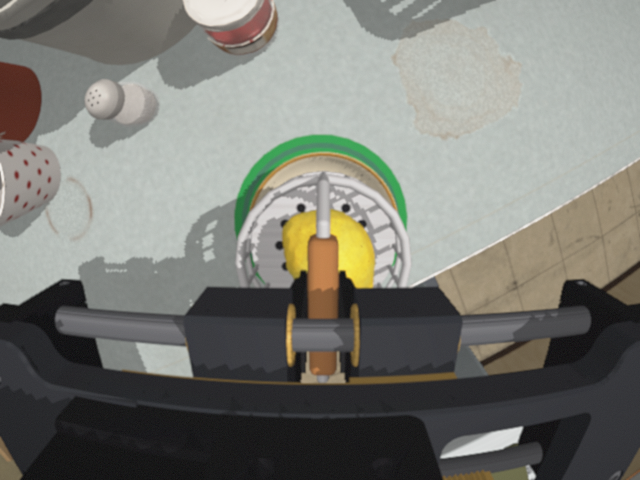

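The final views show the drainer hanging level over the dish at (383,240) scene px, with the lemon inside it. The dish is centred on the mat and the other things look untouched. Handing in.

```bash
python3 -c "
from bench import *
print(close_job())"
```

```text
the job is handed in; nothing more can be done
None
```

The job is handed in: the dish was slid to within about 2–3 mm of the mat's centre, and the drainer, with the lemon in it, is held still and level over the dish with its feet about 8 cm above the worktop.

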